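# Clamp a flat tin in the shop's pricing jig

## Robot

A 7-joint arm with a two-finger parallel gripper is mounted at the origin on the work surface. World frame = base frame: x ahead of the robot, y to its left, z up, the work surface at z = 0. Lengths are in m, angles in rad, forces in N, time in s.
With the tool pointing down it reaches from about 0.425 to 0.925 m from the base axis. Payload 6.8 kg.
Tool frame: the origin (TCP) lies on the centre line of the jaws, within the pads' length; the fingertips stand bot.tip_reach ahead of it and the grasp point (between the pads) lies 3 mm ahead of it (bot.tip_reach is the distance from the TCP to the fingertips, in m); z points along the fingers, y is the line along which they close (so a half turn about z gives the same grasp; the last joint's range is limited). The gripper opens to 85 mm and grips with 20 to 120 N. Pads are 22 mm wide; open, the fingers measure 114 mm over their backs; the gripper's body (76 mm by 85 mm) begins 54 mm behind the grasp point. The pads swing forward as they close: fully open they stand 13 mm farther back than shut.
Start: joints at [1.091, 0.477, 0.022, 1.555, -0.011, 1.109, -0.083], TCP at [0.245, -0.629, 0.253] pointing down, gripper open.
Joint ranges: [-2.96, 2.96], [-0.34, 2.1], [-1.41, 1.46], [0.24, 2.44], [-1.37, 4.51], [0.17, 1.92], [-2.96, 2.96]. Speed limits (rad/s): [2.39, 2.39, 3.14, 3.14, 3.14, 3.14, 3.14].

## Interface

Orientations are given as a unit quaternion [w, x, y, z].
In Python, from station import bot gives the robot as it stands.
- The arm moves only by the tool jog_arm, never from a script. Its argument "deltas" is a list of rows, each a list of 7 numbers: the shift along the world's x, y, z in m, then the turn, a rotation vector about the world's x, y, z in rad, then the opening, from 0 (shut) to 1 (fully open). In form: [[x, y, z, rx, ry, rz, grip], ...]. A call has 1 to 10 rows; each row shifts and turns the commanded pose from where the row before left it; what a row does not reach is not made up. A row lasts 1/10 s, in which the tool goes at most 50 mm and 8.59 degrees, less where a joint would pass 70% of its speed; a pose out of reach is approached as far as the arm can. A call with a gripper value outside its range is refused whole. The fingers move at their own pace and stop on an object; "newtons" is the grip in N (left out, the last holds). Time passes only in rows, so rows that do not move let the fingers close. It gives the time, the measured TCP pose, the force, the opening and the grip force at its end, in the units of the state.
- bot.get_obs(): the state, without advancing time (a new reading comes with each control period).
- bot.read_camera(name): name is "side" or "top"; returns a dict with "img" (420x560x3 uint8, red, green, blue), "K" (3x3 intrinsics, pixels), "eye" and "attitude" of the camera in the world. Camera axes: x right, y down, z forward; pixel columns grow to the right and rows downward; lengths in m; the calibration is good to about 2 mm. A picture is of the moment at which its call begins. There is no depth.
- bot.hand_in(): hands the job in; it is judged then, once.
The state is a dict: "t": time; "q": joint angles; "joint_vel": joint speeds; "joint_torque": joint torques, N m; "eef_pos": TCP position; "tool_rot": TCP orientation; "contact_force": force on the tool from outside, world axes, zero at the start; "torque": the same for the moment, N m; "gripper_width": opening from 0.0 (shut) to 1.0 (fully open); "grasp_force": force on a finger pad.
Only numpy, scipy, OpenCV 4.12 (cv2) and the standard library are available. Lean on these libraries where they do the work, as an engineer would, in place of code of your own. Each camera call takes 0.05 s, during which the arm holds its last target. There are 200 camera calls.

## Task

Make the flat oblong tin ready for pricing in the jig on the counter: draw the sprung curved clip back until it stays back by itself, lay the tin flat on the bed, lengthwise, and push it gently until its end bears squarely on the middle of the fence. Only then release the clip so that it springs onto the tin's other end and holds it against the fence. Do not ram the fence, and leave the other things on the counter where they are.

Things in the scene. Friction and masses are not known exactly. Their poses are not given: they have to be found in the camera images.
- jig: Pricing jig fixed to the counter: plywood bed, top 12 mm above the counter, from x -135 to +90, y -175 to +75 mm of its origin, which lies on the counter. z up; x points towards the fence, y across. The tin goes lengthwise along x between fence and clip, centred on y = 0 within about 15 mm.
- fence_region (a point): Nominal middle of the fence's face, at x = 63, y = 0, z = 20 mm of the jig. The fence, an aluminium bar across the bed, 110 mm along y, 12 mm thick, 16 mm high above the bed, has been set anew each time: its face (looking to -x, parallel to y) is really anywhere from x = 51 to 75 mm; find it by touch or eye. Push on it with 2 to 8 N; over 16 N knocks it out of true.
- pivot (a point): Axis of the curved clip, at x = -41, y = -95 mm of the jig, 22 mm above the counter, in a vertical dark pin 22 mm across whose top is 42 mm above the counter; a sprung strut pushes on its tail beyond. The clip is a bowed steel rod 9 mm thick (top 27 mm above the counter) from here to the post; 100 mm from the axis it has a fixed steel roller of 7 mm radius that presses on the tin's end.
- clip (a joint): Turn of the clip (rad): 0 = forward to the fence (start), growing anticlockwise from above as it is drawn back, stop at 0.75. Sprung over centre at 0.5: below, it is driven forward (about 5.5 N at the post at 0, fading to 0 at 0.5); above, it is driven back to the stop and stays (3.5 N at the post starts it forward). Damped: it takes up to a second. On the tin it rests at 0.06 to 0.32.
- post (a point): Centre of the top of the clip's grip post: upright black round post, 14 mm in diameter, from 17 to 65 mm above the counter, 135 mm from the pivot axis, moving with the clip: at joint value q it is at pivot + 135 mm * (-sin(q - 0.2), cos(q - 0.2)) in the jig's x, y.
- flat_tin: The flat oblong steel tin, 96 mm along its x, 54 mm along its y, 20 mm high, about 110 g, loose on the counter. Origin at the centre of its underside, z up. Either end may go to the fence. Best gripped across its 54 mm width.
- round_tin: Bystander: low round steel tin, 72 mm in diameter, 26 mm high. Origin at the centre of its underside.
- square_tin: Bystander: square steel tin, 62 x 62 mm (lid 64), 75 mm high. Origin at the centre of its underside.
- sauce_bottle: Bystander: brown bottle 66 mm in diameter, 210 mm high, far right. Origin at the centre of its underside.
- pickle_jar: Bystander: jar 76 mm in diameter, 110 mm high, on the left. Origin at the centre of its underside.
- carton: Bystander: carton 90 x 60 mm, 120 mm high, far side of the counter. Origin at the centre of its underside.
- price_stamp: Bystander: hand stamp, foot 50 x 32 mm, 69 mm high with a wooden knob, on the right. Origin at the centre of its underside.
- pen_mug: Bystander: white cup 72 mm in diameter, 90 mm high, on the left. Origin at the centre of its underside.
Things that resemble listed ones, but are neither listed nor needed, are in the scene too. What is shaped like the flat_tin but orange is not meant.

How it is judged:
On the way, in this order (a step that is already met when the one before it is completed fails the run):
1. the clip is drawn back over its centre (joint above 0.65) while the tin is still off the jig's bed (value of joint clip above 0.65 rad and horizontal distance between flat_tin and jig above 0.12 m), for 0.2 s.
2. with the clip still back (joint above 0.6), the tin lies flat on the bed, lengthwise, and bears on the fence with more than 1 N (value of joint clip above 0.6 rad and contact force between flat_tin and fence above 1 N and z of flat_tin in the frame of jig between 0.009 and 0.015 m and y of flat_tin in the frame of jig between -0.018 and 0.018 m and angle between the x axis of flat_tin and the x axis of jig, either way round below 0.06 rad), for 0.2 s.
At the end, for the whole second after the job is handed in: The tin lies flat on the jig's bed, lengthwise (within 0.06 rad of the jig's x), centred across the fence within 18 mm, bearing on the fence with more than 1.5 N under the clip, which is forward (joint below 0.4) and presses its other end with more than 1.5 N; all at rest (z of flat_tin in the frame of jig between 0.009 and 0.015 m and y of flat_tin in the frame of jig between -0.018 and 0.018 m and angle between the x axis of flat_tin and the x axis of jig, either way round below 0.06 rad and value of joint clip below 0.4 rad and contact force between flat_tin and clip above 1.5 N and contact force between flat_tin and fence above 1.5 N and angle between flat_tin's own z axis and vertical below 0.06 rad and linear speed of flat_tin below 0.01 m/s and velocity of joint clip between -0.05 and 0.05 rad/s); the robot touches nothing.
It fails at once if before the clip is released, the tin is pushed against the fence with more than 16 N (value of joint clip above 0.45 rad and contact force between flat_tin and fence above 16 N).
It fails at once if the robot pushes the fence itself with more than 15 N (contact force between any of the fingers, the arm and fence above 15 N).
It fails at once if a bystander is moved by more than 20 mm (distance of any of round_tin, square_tin, sauce_bottle, pickle_jar, carton, price_stamp, pen_mug from where it was at the start of the episode above 0.02 m).
It also fails if it takes over 67 s, if anything falls off the work surface, if the arm or the gripper's body presses on something with over 40 N, if the wrist force passes 120 N, or if a joint passes its speed limit or range.

## Working session

There is one attempt and no reset: what is moved stays moved. The work goes in short steps, Python scripts to look and compute and a tool call to move; the robot and the scene stay as the last step left them, time stands still between calls to the robot, and variables do not carry over. Pictures are saved under pics/ and viewed, at most 10 in all, crops included, and the job is handed in when it is done.

Besides the shell and the picture viewer there is one more tool, called after ">>>" by a JSON object that holds its "api" and its "payload", one argument or row to a line. jog_arm: Moves the arm, as the interface text tells. Its arguments: {"type":"object","properties":{"deltas":{"type":"array"},"newtons":{"type":"number"}},"required":["deltas"]}

```bash
ls; mkdir -p pics; cat > h.py <<'E'
import numpy as np, cv2
from scipy.spatial.transform import Rotation as R
def rot(a):
    a=np.array(a,float)
    return a if a.shape==(3,3) else R.from_quat(a[[1,2,3,0]]).as_matrix()
def ray(c,u,v):
    d=rot(c["attitude"])@np.linalg.inv(c["K"])@[u,v,1]
    return np.array(c["eye"],float),d
def at(c,u,v,z):
    e,d=ray(c,u,v); return e+d*(z-e[2])/d[2]
def tri(c1,p1,c2,p2):
    e1,d1=ray(c1,*p1);e2,d2=ray(c2,*p2)
    s=np.linalg.lstsq(np.c_[d1,-d2],e2-e1,rcond=None)[0]
    a,b=e1+s[0]*d1,e2+s[1]*d2
    return (a+b)/2,np.linalg.norm(a-b)
def proj(c,P):
    p=c["K"]@(rot(c["attitude"]).T@(np.array(P)-c["eye"])); return p[:2]/p[2]
def save(c,n): cv2.imwrite(n,c["img"][...,::-1])
E
python3 - <<'E'
from h import *
from station import bot
import pickle
print(bot.tip_reach); o=bot.get_obs(); print(o)
cs={n:bot.read_camera(n) for n in("top","side")}
pickle.dump(cs,open("c0.pkl","wb"))
for n,c in cs.items(): save(c,f"pics/{n}0.png"); print(n,c["K"],c["eye"],c["attitude"])
E
```

```text
pics
0.022
{'t': 0.0, 'q': array([ 1.09088952,  0.47783826,  0.02231683,  1.55648835, -0.01149279,
        1.10932394, -0.08309042]), 'joint_vel': array([ 0.00081014, -0.00033177,  0.00072533, -0.00283574,  0.00171387,
        0.00029761, -0.00018736]), 'joint_torque': array([ 5.22937826e-04, -5.96461916e+01,  1.60831857e+00, -2.81188613e+01,
        1.25499425e-02,  9.36389377e-03,  3.54763677e-05]), 'eef_pos': array([ 0.24501369, -0.62833869,  0.25228409]), 'tool_rot': array([-9.32727821e-04,  9.82764189e-01,  1.84861075e-01, -2.47447664e-04]), 'contact_force': array([ 0.89554845, -0.42021615,  0.10587555]), 'torque': array([-0.04120175,  0.02812178, -0.00340528]), 'grasp_force': 0.0, 'gripper_width': 0.9965033977981925}
top [[416.12995483   0.         277.3365549 ]
 [  0.         416.12995483 212.86408185]
 [  0.           0.           1.        ]] [ 0.41511879 -0.01109347  1.03576342] [ 0.03781711 -0.69657581  0.71575238 -0.03241204]
side [[379.08599616   0.         281.20960043]
 [  0.         379.08599616 216.33532615]
 [  0.           0.           1.        ]] [0.39398983 0.86486652 0.80929179] [ 0.02749236 -0.04197516  0.90540737 -0.4215682 ]
```

View pics/top0.png

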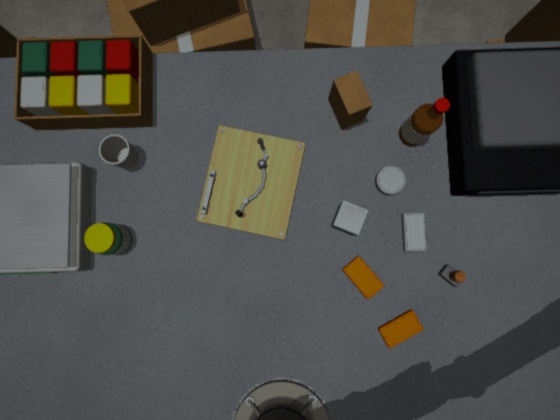

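View pics/side0.png

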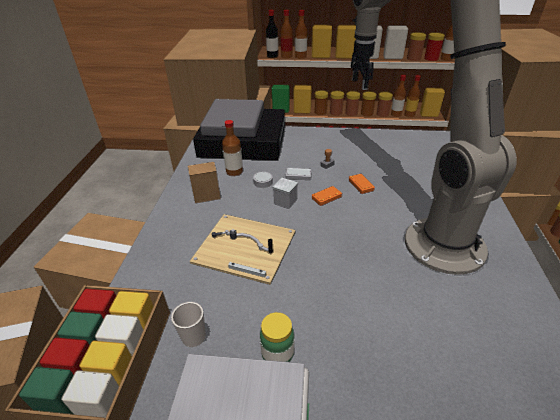

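The white tin at top (415,232) / side (299,174) is the one I want. Lookalikes are the orange tins at top (363,277) and (401,328). The square tin (350,218) and round tin (391,180) differ in shape. The jig has its fence at (208,193), pivot at (262,163) and post at (240,213). I'll check these in enlarged crops.

```bash
python3 - <<'E'
from h import *
import pickle
cs=pickle.load(open("c0.pkl","rb"))
def crop(n,x,y,w,h,W,H): return cv2.resize(cs[n]["img"][y:y+h,x:x+w,::-1],(W,H),interpolation=cv2.INTER_CUBIC)
# top jig 190..310 x 120..245 (x4=480x500); tin top 395..435,205..260 (x7 -> 280x385), side tin 280..320,160..185 (x7)
I=np.zeros((600,800,3),np.uint8)
I[:500,:480]=crop("top",190,120,120,125,480,500)
I[:360,500:780]=crop("top",395,208,40,48,300,360)[:,:280]
I[370:595,500:800]=crop("side",280,158,40,30,300,225)
cv2.imwrite("pics/crop1.png",I)
J=crop("side",185,205,120,80,800,533); cv2.imwrite("pics/crop2.png",J)
E
```

```text
(no output)
```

View pics/crop1.png

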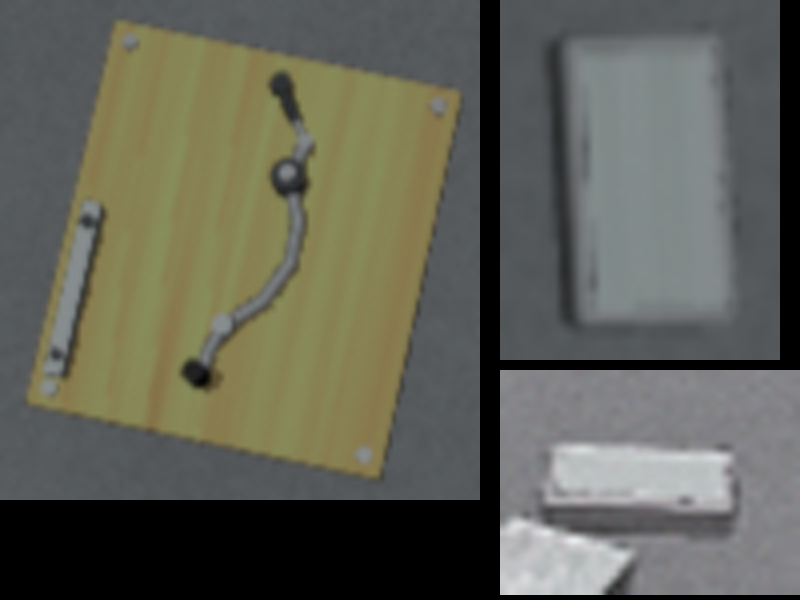

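View pics/crop2.png

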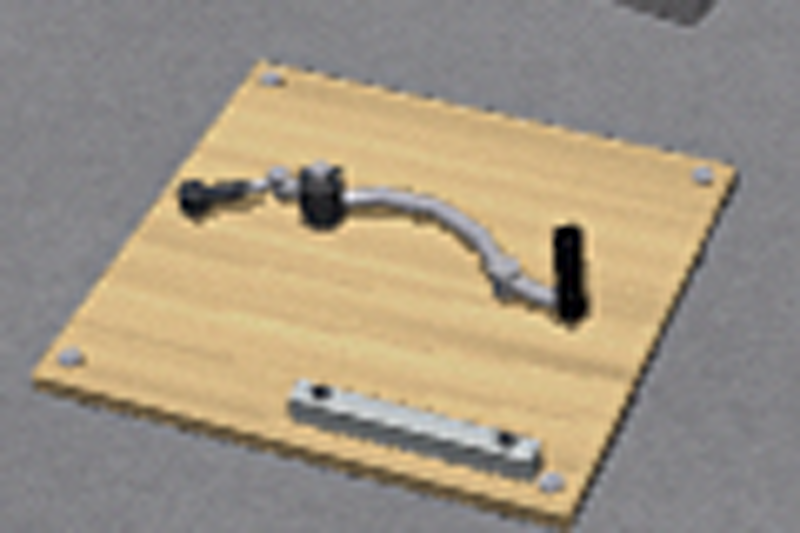

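```bash
python3 - <<'E'
from h import *
import pickle
from scipy.optimize import least_squares
cs=pickle.load(open("c0.pkl","rb")); T,S=cs["top"],cs["side"]
t=lambda x,y,ox,oy,s:(ox+(x+.5)/s-.5,oy+(y+.5)/s-.5)
A=[t(*p,190,120,4) for p in[(113,20),(460,92),(381,478),(28,402)]]
B=[t(*p,185,205,800/120) for p in[(33,378),(262,60),(738,165),(570,525)]]
L=np.array([(90,-175),(-135,-175),(-135,75),(90,75)])/1e3
W=[]
for a,b in zip(A,B):
    P,e=tri(T,a,S,b); W.append(P); print(P.round(4),round(e,4))
def f(p,T_=1):
    c,s=np.cos(p[2]),np.sin(p[2]); r=[]
    for l,a,b in zip(L,A,B):
        P=[p[0]+c*l[0]-s*l[1],p[1]+s*l[0]+c*l[1],.012]
        r+=list(proj(T,P)-a)+list(proj(S,P)-b)
    return r
r=least_squares(f,[.55,.08,1.4]); print(r.x,np.round(r.fun,1)); j=r.x
def toJ(P): 
    c,s=np.cos(j[2]),np.sin(j[2]); d=P[:2]-j[:2]; return np.array([c*d[0]+s*d[1],-s*d[0]+c*d[1],P[2]])
# post top, fence points (top-face edge facing -x), pivot top
Pt=t(193,372,190,120,4); Ps=t(568,230,185,205,800/120)
print("post",tri(T,Pt,S,Ps),toJ(tri(T,Pt,S,Ps)[0]))
q=0; print("post exp",[-.041+.135*np.sin(.2),-.095+.135*np.cos(.2)])
print("pivot",toJ(at(T,*t(287,172,190,120,4),.042)))
for p in[(103,205),(65,377)]: print("fence face top",toJ(at(T,*t(*p,190,120,4),.028)))
for p in[(310,378),(541,445)]: print("fence face side",toJ(at(S,*t(*p,185,205,800/120),.028)))
# tin
TA=[t(x-500,y,395,208,7.5) for x,y in[(572,38),(720,38),(733,320),(578,322)]]
SB=[t(x-500,y-370,280,158,7.5) for x,y in[(733,505),(733,453),(553,447),(545,495)]]
# top: left-up is world +x,+y ; side: right->-x... print raw at z=.02
for a in TA: print("tinT",at(T,*a,.02).round(4))
for b in SB: print("tinS",at(S,*b,.02).round(4))
E
```

```text
[0.7455 0.14   0.0088] 0.0023
[ 0.6916 -0.078   0.0116] 0.0024
[ 0.4507 -0.0215  0.01  ] 0.0026
[0.5041 0.197  0.0036] 0.0027
[0.55447215 0.09344443 1.33550629] [-0.2 -0.  -0.6 -0.8  0.3 -0.2 -0.8 -0.3 -0.4  0.8 -0.2 -0.2 -1.2  0.9
 -0.1 -1.6]
post (array([0.51501938, 0.08753757, 0.06554103]), np.float64(6.184861612089669e-05)) [-0.01494154  0.03698868  0.06554103]
post exp [np.float64(-0.014179640342666736), np.float64(0.037308988008567634)]
pivot [-0.0415599  -0.09585451  0.042     ]
fence face top [ 0.06627139 -0.05533793  0.028     ]
fence face top [0.06539531 0.05317197 0.028     ]
fence face side [ 0.06760668 -0.04982698  0.028     ]
fence face side [0.07178562 0.05626217 0.028     ]
tinT [ 0.5085 -0.3149  0.02  ]
tinT [ 0.5072 -0.363   0.02  ]
tinT [ 0.4156 -0.3615  0.02  ]
tinT [ 0.4163 -0.3116  0.02  ]
tinS [ 0.4131 -0.312   0.02  ]
tinS [ 0.415 -0.359  0.02 ]
tinS [ 0.5065 -0.3575  0.02  ]
tinS [ 0.5066 -0.3136  0.02  ]
```

The jig origin is (0.5545, 0.0934) with yaw 1.3355. The fence face is at jig x≈0.067, and the tin centre is about (0.461, -0.337) with yaw≈-0.026. First I'll move to the fence side of the post with the gripper shut and the jaw line along jig y.

>>> {"api": "jog_arm", "payload": {
  "deltas": [
    [0.0139, 0.0377, 0, 0, 0, 0.0482, 0],
    [0.0139, 0.0377, 0, 0, 0, 0.0482, 0],
    [0.0139, 0.0377, 0, 0, 0, 0.0482, 0],
    [0.0139, 0.0377, 0, 0, 0, 0.0482, 0],
    [0.0139, 0.0377, 0, 0, 0, 0.0482, 0],
    [0.0139, 0.0377, 0, 0, 0, 0.0482, 0],
    [0.0139, 0.0377, 0, 0, 0, 0.0482, 0],
    [0.0139, 0.0377, 0, 0, 0, 0.0482, 0],
    [0.0139, 0.0377, 0, 0, 0, 0.0482, 0],
    [0.0139, 0.0377, 0, 0, 0, 0.0482, 0]
  ],
  "newtons": 40
}}

```text
t: 1.1
eef_pos: [0.3843, -0.2502, 0.2532]
tool_rot: [-0.0, 0.91, 0.415, -0.0]
contact_force: [0.6, -0.4, -0.2]
gripper_width: -0.002
grasp_force: 0.0
```

>>> {"api": "jog_arm", "payload": {
  "deltas": [
    [0.0139, 0.0377, 0, 0, 0, 0.0482, 0],
    [0.0139, 0.0377, 0, 0, 0, 0.0482, 0],
    [0.0139, 0.0377, 0, 0, 0, 0.0482, 0],
    [0.0139, 0.0377, 0, 0, 0, 0.0482, 0],
    [0.0139, 0.0377, 0, 0, 0, 0.0482, 0],
    [0.0139, 0.0377, 0, 0, 0, 0.0482, 0],
    [0.0139, 0.0377, 0, 0, 0, 0.0482, 0],
    [0.0139, 0.0377, 0, 0, 0, 0.0482, 0],
    [0.0139, 0.0377, 0, 0, 0, 0.0482, 0],
    [0.0139, 0.0377, 0, 0, 0, 0.0482, 0]
  ]
}}

```text
t: 2.1
eef_pos: [0.5234, 0.1264, 0.253]
tool_rot: [0.0, 0.785, 0.62, -0.0]
contact_force: [-0.1, -0.5, 0.0]
gripper_width: 0.0
grasp_force: 0.0
```

>>> {"api": "jog_arm", "payload": {
  "deltas": [
    [0, 0, -0.03, 0, 0, 0, 0],
    [0, 0, -0.03, 0, 0, 0, 0],
    [0, 0, -0.03, 0, 0, 0, 0],
    [0, 0, -0.03, 0, 0, 0, 0],
    [0, 0, -0.03, 0, 0, 0, 0],
    [0, 0, -0.025, 0, 0, 0, 0],
    [0, 0, -0.018, 0, 0, 0, 0],
    [0, 0, 0, 0, 0, 0, 0]
  ]
}}

```text
t: 2.9
eef_pos: [0.5212, 0.1244, 0.0578]
tool_rot: [-0.001, 0.785, 0.619, -0.002]
contact_force: [0.2, 0.2, -0.0]
gripper_width: 0.0
grasp_force: 0.0
```

>>> {"api": "jog_arm", "payload": {
  "deltas": [
    [-0.0026, -0.0107, 0, 0, 0, 0, 0],
    [-0.0026, -0.0107, 0, 0, 0, 0, 0],
    [-0.0026, -0.0107, 0, 0, 0, 0, 0],
    [-0.0026, -0.0107, 0, 0, 0, 0, 0],
    [-0.0026, -0.0107, 0, 0, 0, 0, 0],
    [-0.0026, -0.0107, 0, 0, 0, 0, 0],
    [-0.0026, -0.0107, 0, 0, 0, 0, 0],
    [-0.0026, -0.0107, 0, 0, 0, 0, 0]
  ]
}}

```text
t: 3.7
eef_pos: [0.504, 0.0389, 0.0616]
tool_rot: [0.001, 0.785, 0.619, 0.002]
contact_force: [3.4, 2.4, 1.4]
gripper_width: -0.006
grasp_force: 1.7
```

>>> {"api": "jog_arm", "payload": {
  "deltas": [
    [-0.0023, -0.0097, 0, 0, 0, 0, 0],
    [-0.0023, -0.0097, 0, 0, 0, 0, 0],
    [0, 0, 0, 0, 0, 0, 0],
    [0, 0, 0, 0, 0, 0, 0]
  ]
}}

```text
t: 4.1
eef_pos: [0.4973, 0.0194, 0.0602]
tool_rot: [-0.0, 0.785, 0.619, -0.001]
contact_force: [0.0, 0.5, -0.1]
gripper_width: -0.001
grasp_force: 0.0
```

```bash
python3 - <<'E'
from h import *
from station import bot
c=bot.read_camera("side"); o=bot.get_obs(); print(o["t"],o["eef_pos"],o["contact_force"])
cv2.imwrite("pics/s1.png",cv2.resize(c["img"][180:300,170:330,::-1],(800,600),interpolation=cv2.INTER_CUBIC))
E
```

```text
4.15 [0.49754574 0.01999857 0.06022724] [ 0.04532841 -0.1203966   0.06240105]
```

View pics/s1.png

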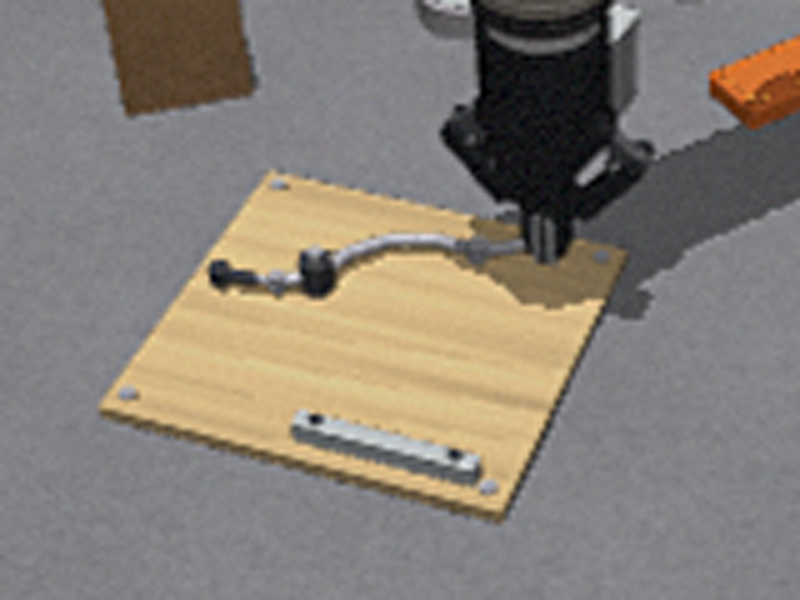

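The clip is drawn back: it points right, with the post behind the fingers at (545,245), and the force is zero, so it snapped to its stop. Next I'll lift and go over the tin.

>>> {"api": "jog_arm", "payload": {
  "deltas": [
    [0.001, 0.004, 0.04, 0, 0, 0, 0],
    [0, 0, 0.05, 0, 0, 0, 0],
    [0, 0, 0.05, 0, 0, 0, 0.5],
    [-0.004, -0.04, 0, 0, 0, -0.14, 1],
    [-0.004, -0.04, 0, 0, 0, -0.14, 1],
    [-0.004, -0.04, 0, 0, 0, -0.14, 1],
    [-0.004, -0.04, 0, 0, 0, -0.14, 1],
    [-0.004, -0.04, 0, 0, 0, -0.14, 1],
    [-0.004, -0.04, 0, 0, 0, -0.14, 1],
    [-0.004, -0.04, 0, 0, 0, -0.14, 1]
  ]
}}

```text
t: 5.15
eef_pos: [0.4706, -0.2568, 0.2003]
tool_rot: [-0.0, 0.985, 0.175, -0.0]
contact_force: [1.1, 0.8, 0.7]
gripper_width: 1.001
grasp_force: 0.0
```

>>> {"api": "jog_arm", "payload": {
  "deltas": [
    [-0.004, -0.04, 0, 0, 0, -0.14, 1],
    [-0.004, -0.04, 0, 0, 0, -0.14, 1],
    [-0.001, -0.001, -0.04, 0, 0, -0.102, 1],
    [0, 0, -0.03, 0, 0, 0, 1],
    [0, 0, 0, 0, 0, 0, 1]
  ]
}}

```text
t: 5.65
eef_pos: [0.4594, -0.3349, 0.1263]
tool_rot: [-0.002, 1.0, -0.013, -0.004]
contact_force: [-0.7, -0.6, -0.5]
gripper_width: 1.0
grasp_force: 0.0
```

```bash
python3 - <<'E'
from h import *
from station import bot
c=bot.read_camera("top"); s=bot.read_camera("side"); o=bot.get_obs(); print(o["t"],o["eef_pos"],o["tool_rot"])
I=np.hstack([cv2.resize(c["img"][195:275,380:460,::-1],(400,400),interpolation=cv2.INTER_CUBIC),cv2.resize(s["img"][115:195,260:340,::-1],(400,400),interpolation=cv2.INTER_CUBIC)])
K=np.hstack([cv2.resize(c["img"][120:245,190:310,::-1],(192,200)),cv2.resize(s["img"][180:300,170:330,::-1],(266,200)),np.zeros((200,342,3),np.uint8)])
cv2.imwrite("pics/t2.png",np.vstack([I,K]))
for n,cc in(("top",c),("side",s)): print(n,[proj(cc,np.r_[o["eef_pos"][:2],z]).round(1) for z in (.02,o["eef_pos"][2]-.022)])
E
```

```text
5.75 [ 0.46216919 -0.33610647  0.1304188 ] [-4.60833536e-04  9.99924067e-01 -1.23075002e-02 -4.15780858e-04]
top [array([414. , 231.3]), array([426.6, 229.1])]
side [array([297.8, 171.4]), array([298.2, 150.8])]
```

View pics/t2.png

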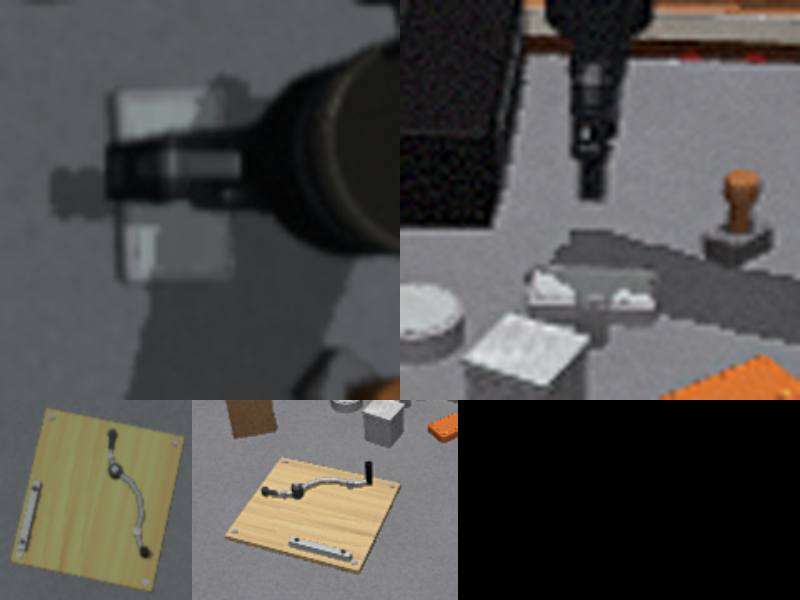

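The tin's centre in the top view is at about (414,232), where the TCP projects. The clip stays back. Now I'll descend and grip.

>>> {"api": "jog_arm", "payload": {
  "deltas": [
    [0, 0, -0.03, 0, 0, 0, 1],
    [0, 0, -0.03, 0, 0, 0, 1],
    [0, 0, -0.025, 0, 0, 0, 1],
    [0, 0, -0.013, 0, 0, 0, 1],
    [0, 0, -0.006, 0, 0, 0, 1],
    [0, 0, 0, 0, 0, 0, 0.3],
    [0, 0, 0, 0, 0, 0, 0.3],
    [0, 0, 0, 0, 0, 0, 0.3],
    [0, 0, 0, 0, 0, 0, 0.3],
    [0, 0, 0, 0, 0, 0, 0.3]
  ],
  "newtons": 30
}}

```text
t: 6.75
eef_pos: [0.4629, -0.3375, 0.0279]
tool_rot: [0.001, 1.0, -0.013, 0.001]
contact_force: [-0.4, 1.0, 6.5]
gripper_width: 0.623
grasp_force: 31.8
```

>>> {"api": "jog_arm", "payload": {
  "deltas": [
    [0, 0, 0.03, 0, 0, 0, 0.3],
    [0, 0, 0.05, 0, 0, 0, 0.3],
    [0, 0, 0.05, 0, 0, 0, 0.3],
    [0.0083, 0.0392, 0, 0, 0, 0.1238, 0.3],
    [0.0083, 0.0392, 0, 0, 0, 0.1238, 0.3],
    [0.0083, 0.0392, 0, 0, 0, 0.1238, 0.3],
    [0.0083, 0.0392, 0, 0, 0, 0.1238, 0.3],
    [0.0083, 0.0392, 0, 0, 0, 0.1238, 0.3],
    [0.0083, 0.0392, 0, 0, 0, 0.1238, 0.3],
    [0.0083, 0.0392, 0, 0, 0, 0.1238, 0.3]
  ]
}}

```text
t: 7.75
eef_pos: [0.52, -0.0611, 0.1569]
tool_rot: [0.0, 0.912, 0.41, 0.0]
contact_force: [1.5, -0.6, -2.0]
gripper_width: 0.622
grasp_force: 33.1
```

>>> {"api": "jog_arm", "payload": {
  "deltas": [
    [0.0083, 0.0392, 0, 0, 0, 0.1238, 0.3],
    [0.0083, 0.0392, 0, 0, 0, 0.1238, 0.3],
    [0.0083, 0.0392, 0, 0, 0, 0.1238, 0.3],
    [0.0083, 0.0392, 0, 0, 0, 0.1238, 0.3],
    [0, 0, -0.03, 0, 0, 0, 0.3],
    [0, 0, -0.03, 0, 0, 0, 0.3],
    [0, 0, -0.01, 0, 0, 0, 0.3],
    [0, 0, 0, 0, 0, 0, 0.3]
  ]
}}

```text
t: 8.55
eef_pos: [0.5521, 0.0937, 0.0853]
tool_rot: [-0.001, 0.785, 0.619, -0.001]
contact_force: [-0.3, -0.5, -1.7]
gripper_width: 0.62
grasp_force: 33.1
```

```bash
python3 - <<'E'
from h import *
from station import bot
o=bot.get_obs(); print(o["t"],o["eef_pos"],o["tool_rot"],o["contact_force"],o["torque"],o["grasp_force"])
c=bot.read_camera("top"); s=bot.read_camera("side")
I=np.hstack([cv2.resize(c["img"][120:245,190:315,::-1],(400,400),interpolation=cv2.INTER_CUBIC),cv2.resize(s["img"][180:300,190:310,::-1],(400,400),interpolation=cv2.INTER_CUBIC)])
cv2.imwrite("pics/t3.png",I)
E
```

```text
8.55 [0.55206051 0.09365483 0.08525598] [-5.49415724e-04  7.85303033e-01  6.19109722e-01 -1.41273529e-03] [-0.30948487 -0.52790119 -1.67239029] [ 0.04862773 -0.00660107 -0.0098586 ] 33.11916768550873
```

View pics/t3.png

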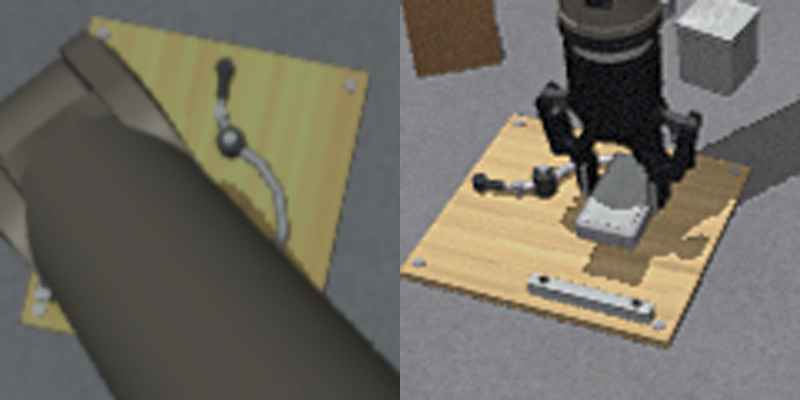

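>>> {"api": "jog_arm", "payload": {
  "deltas": [
    [0.001, 0, -0.02, 0, 0, 0, 0.3],
    [0.001, 0, -0.016, 0, 0, 0, 0.3],
    [0, 0, -0.007, 0, 0, 0, 0.3],
    [0, 0, 0, 0, 0, 0, 0.3],
    [0, 0, 0, 0, 0, 0, 0.3]
  ]
}}

```text
t: 9.15
eef_pos: [0.5554, 0.0944, 0.0437]
tool_rot: [0.0, 0.785, 0.619, 0.0]
contact_force: [-0.2, -0.1, -1.5]
gripper_width: 0.625
grasp_force: 33.1
```

>>> {"api": "jog_arm", "payload": {
  "deltas": [
    [0, 0, -0.001, 0, 0, 0, 0.3],
    [0, 0, 0, 0, 0, 0, 0.3]
  ]
}}

```text
t: 9.35
eef_pos: [0.5555, 0.0944, 0.0428]
tool_rot: [0.0, 0.785, 0.619, 0.0]
contact_force: [-0.2, 0.1, -1.3]
gripper_width: 0.624
grasp_force: 33.1
```

>>> {"api": "jog_arm", "payload": {
  "deltas": [
    [0, 0, -0.001, 0, 0, 0, 0.3],
    [0, 0, 0, 0, 0, 0, 0.3]
  ]
}}

```text
t: 9.55
eef_pos: [0.5552, 0.0943, 0.0414]
tool_rot: [0.0, 0.785, 0.619, 0.0]
contact_force: [1.1, 0.3, -1.3]
gripper_width: 0.62
grasp_force: 33.1
```

>>> {"api": "jog_arm", "payload": {
  "deltas": [
    [0, 0, -0.001, 0, 0, 0, 0.3],
    [0, 0, 0, 0, 0, 0, 0.3]
  ]
}}

```text
t: 9.75
eef_pos: [0.555, 0.0943, 0.0402]
tool_rot: [-0.0, 0.785, 0.619, -0.0]
contact_force: [-0.7, -0.0, -1.8]
gripper_width: 0.621
grasp_force: 33.1
```

>>> {"api": "jog_arm", "payload": {
  "deltas": [
    [0, 0, -0.001, 0, 0, 0, 0.3],
    [0, 0, 0, 0, 0, 0, 0.3]
  ]
}}

```text
t: 9.95
eef_pos: [0.5551, 0.0943, 0.04]
tool_rot: [0.0, 0.785, 0.619, -0.0]
contact_force: [-3.8, -1.2, 7.1]
gripper_width: 0.621
grasp_force: 34.0
```

>>> {"api": "jog_arm", "payload": {
  "deltas": [
    [0.0005, 0.0019, 0.0005, 0, 0, 0, 0.3],
    [0.0005, 0.0019, 0, 0, 0, 0, 0.3],
    [0.0005, 0.0019, 0, 0, 0, 0, 0.3],
    [0.0005, 0.0019, 0, 0, 0, 0, 0.3],
    [0.0005, 0.0019, 0, 0, 0, 0, 0.3],
    [0.0, 0.0, 0, 0, 0, 0, 0.3]
  ]
}}

```text
t: 10.55
eef_pos: [0.5581, 0.1041, 0.04]
tool_rot: [0.0, 0.785, 0.619, 0.0]
contact_force: [0.3, -2.3, 4.2]
gripper_width: 0.625
grasp_force: 33.7
```

>>> {"api": "jog_arm", "payload": {
  "deltas": [
    [0.0002, 0.001, 0, 0, 0, 0, 0.3],
    [0.0002, 0.001, 0, 0, 0, 0, 0.3],
    [0, 0, 0, 0, 0, 0, 0.3]
  ]
}}

```text
t: 10.85
eef_pos: [0.5583, 0.1056, 0.04]
tool_rot: [0.0, 0.785, 0.619, 0.0]
contact_force: [-0.6, -3.5, 5.1]
gripper_width: 0.62
grasp_force: 33.8
```

>>> {"api": "jog_arm", "payload": {
  "deltas": [
    [0.0001, 0.0005, 0, 0, 0, 0, 0.3],
    [0.0001, 0.0005, 0, 0, 0, 0, 0.3],
    [0, 0, 0, 0, 0, 0, 0.3]
  ]
}}

```text
t: 11.15
eef_pos: [0.5585, 0.1064, 0.04]
tool_rot: [0.0, 0.785, 0.619, -0.0]
contact_force: [-1.1, -4.0, 4.8]
gripper_width: 0.624
grasp_force: 33.8
```

>>> {"api": "jog_arm", "payload": {
  "deltas": [
    [0.0001, 0.0005, 0, 0, 0, 0, 0.3],
    [0.0001, 0.0005, 0, 0, 0, 0, 0.3],
    [0, 0, 0, 0, 0, 0, 0.3]
  ]
}}

```text
t: 11.45
eef_pos: [0.5587, 0.1074, 0.04]
tool_rot: [0.0, 0.785, 0.619, -0.0]
contact_force: [-0.6, -4.6, 5.5]
gripper_width: 0.622
grasp_force: 33.8
```

>>> {"api": "jog_arm", "payload": {
  "deltas": [
    [0.0001, 0.0005, 0.0005, 0, 0, 0, 0.3],
    [0.0001, 0.0005, 0, 0, 0, 0, 0.3],
    [0, 0, 0, 0, 0, 0, 0.3]
  ]
}}

```text
t: 11.75
eef_pos: [0.5584, 0.1097, 0.0401]
tool_rot: [-0.0, 0.785, 0.62, 0.0]
contact_force: [0.3, 0.2, -1.2]
gripper_width: 0.622
grasp_force: 33.2
```

>>> {"api": "jog_arm", "payload": {
  "deltas": [
    [0.0001, 0.0005, 0, 0, 0, 0, 0.3],
    [0.0001, 0.0005, 0, 0, 0, 0, 0.3],
    [0, 0, 0, 0, 0, 0, 0.3]
  ]
}}

```text
t: 12.05
eef_pos: [0.5588, 0.1101, 0.0402]
tool_rot: [-0.0, 0.785, 0.619, 0.0]
contact_force: [-0.7, -0.3, -1.8]
gripper_width: 0.625
grasp_force: 33.2
```

>>> {"api": "jog_arm", "payload": {
  "deltas": [
    [0.0001, 0.0005, 0, 0, 0, 0, 0.3],
    [0.0001, 0.0005, 0, 0, 0, 0, 0.3],
    [0, 0, 0, 0, 0, 0, 0.3]
  ]
}}

```text
t: 12.35
eef_pos: [0.559, 0.111, 0.0403]
tool_rot: [-0.0, 0.785, 0.619, 0.0]
contact_force: [0.0, 0.3, -1.6]
gripper_width: 0.619
grasp_force: 33.2
```

>>> {"api": "jog_arm", "payload": {
  "deltas": [
    [0.0001, 0.0005, 0, 0, 0, 0, 0.3],
    [0, 0, 0, 0, 0, 0, 0.3]
  ]
}}

```text
t: 12.55
eef_pos: [0.5592, 0.1114, 0.0403]
tool_rot: [-0.0, 0.785, 0.619, 0.0]
contact_force: [-0.1, 0.2, -2.3]
gripper_width: 0.622
grasp_force: 33.2
```

>>> {"api": "jog_arm", "payload": {
  "deltas": [
    [0.0001, 0.0005, 0, 0, 0, 0, 0.3],
    [0, 0, 0, 0, 0, 0, 0.3]
  ]
}}

```text
t: 12.75
eef_pos: [0.5592, 0.1119, 0.0403]
tool_rot: [-0.0, 0.785, 0.619, 0.0]
contact_force: [0.2, -0.2, -1.4]
gripper_width: 0.621
grasp_force: 33.2
```

>>> {"api": "jog_arm", "payload": {
  "deltas": [
    [0.0001, 0.0005, 0, 0, 0, 0, 0.3],
    [0.0001, 0.0005, 0, 0, 0, 0, 0.3],
    [0, 0, 0, 0, 0, 0, 0.3]
  ]
}}

```text
t: 13.05
eef_pos: [0.5594, 0.1126, 0.0403]
tool_rot: [0.0, 0.785, 0.619, -0.0]
contact_force: [-0.4, -1.3, -1.0]
gripper_width: 0.629
grasp_force: 33.2
```

>>> {"api": "jog_arm", "payload": {
  "deltas": [
    [0.0001, 0.0005, 0, 0, 0, 0, 0.3],
    [0, 0, 0, 0, 0, 0, 0.3]
  ]
}}

```text
t: 13.25
eef_pos: [0.5594, 0.1127, 0.0402]
tool_rot: [0.0, 0.785, 0.619, -0.0]
contact_force: [-0.9, -2.5, -0.9]
gripper_width: 0.621
grasp_force: 33.2
```

>>> {"api": "jog_arm", "payload": {
  "deltas": [
    [0.0001, 0.0005, 0, 0, 0, 0, 0.3],
    [0, 0, 0, 0, 0, 0, 0.3]
  ]
}}

```text
t: 13.45
eef_pos: [0.5594, 0.1127, 0.0402]
tool_rot: [0.0, 0.785, 0.619, -0.001]
contact_force: [-1.2, -4.0, 0.4]
gripper_width: 0.621
grasp_force: 33.2
```

>>> {"api": "jog_arm", "payload": {
  "deltas": [
    [0.0001, 0.0005, 0, 0, 0, 0, 0.3],
    [0, 0, 0, 0, 0, 0, 0.3]
  ]
}}

```text
t: 13.65
eef_pos: [0.5594, 0.1128, 0.0401]
tool_rot: [0.0, 0.786, 0.619, -0.001]
contact_force: [-2.7, -5.9, 1.5]
gripper_width: 0.624
grasp_force: 33.3
```

The tin is touching the fence at about 6 N. I'll hold it there, ease off, open and lift.

>>> {"api": "jog_arm", "payload": {
  "deltas": [
    [0, 0, 0, 0, 0, 0, 0.3],
    [0, 0, 0, 0, 0, 0, 0.3],
    [0, 0, 0, 0, 0, 0, 0.3],
    [0, 0, 0, 0, 0, 0, 0.3]
  ]
}}

```text
t: 14.05
eef_pos: [0.5594, 0.1128, 0.0401]
tool_rot: [0.0, 0.786, 0.619, -0.001]
contact_force: [-2.1, -5.4, 1.1]
gripper_width: 0.62
grasp_force: 33.3
```

>>> {"api": "jog_arm", "payload": {
  "deltas": [
    [-0.0002, -0.0008, 0, 0, 0, 0, 0.3],
    [0, 0, 0, 0, 0, 0, 0.75],
    [0, 0, 0, 0, 0, 0, 1],
    [0, 0, 0, 0, 0, 0, 1],
    [0, 0, 0, 0, 0, 0, 1],
    [0, 0, 0.02, 0, 0, 0, 1],
    [0, 0, 0.04, 0, 0, 0, 1],
    [0, 0, 0.04, 0, 0, 0, 1],
    [0, 0, 0.02, 0, 0, 0, 0],
    [0, 0, 0, 0, 0, 0, 0]
  ]
}}

```text
t: 15.05
eef_pos: [0.5616, 0.1146, 0.1638]
tool_rot: [0.001, 0.785, 0.619, 0.003]
contact_force: [0.4, 0.0, -0.1]
gripper_width: 0.695
grasp_force: 0.0
```

>>> {"api": "jog_arm", "payload": {
  "deltas": [
    [-0.0131, -0.0322, 0, 0, 0, 0, 0],
    [-0.0131, -0.0322, 0, 0, 0, 0, 0],
    [-0.0131, -0.0322, 0, 0, 0, 0, 0],
    [-0.0131, -0.0322, 0, 0, 0, 0, 0],
    [-0.0131, -0.0322, 0, 0, 0, 0, 0],
    [0, 0, 0, 0, 0, 0, 0]
  ]
}}

```text
t: 15.65
eef_pos: [0.4913, -0.0526, 0.1588]
tool_rot: [-0.0, 0.787, 0.617, -0.002]
contact_force: [0.5, -0.2, 0.8]
gripper_width: 0.002
grasp_force: 0.0
```

```bash
python3 - <<'E'
from h import *
from station import bot
o=bot.get_obs(); print(o["t"],o["eef_pos"])
c=bot.read_camera("top"); s=bot.read_camera("side")
I=np.hstack([cv2.resize(c["img"][120:245,190:315,::-1],(400,400),interpolation=cv2.INTER_CUBIC),cv2.resize(s["img"][180:300,190:310,::-1],(400,400),interpolation=cv2.INTER_CUBIC)])
cv2.imwrite("pics/t4.png",I)
E
```

```text
15.65 [ 0.49128498 -0.05263706  0.15878875]
```

View pics/t4.png

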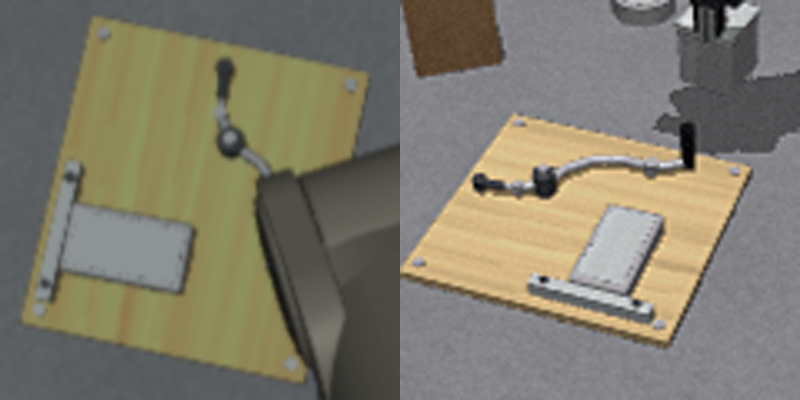

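The tin lies square against the middle of the fence, and the clip is back with its post at (688,145) in the side half. I'll descend behind the post.

>>> {"api": "jog_arm", "payload": {
  "deltas": [
    [0, 0, -0.03, 0, 0, 0, 0],
    [0, 0, -0.03, 0, 0, 0, 0],
    [0, 0, -0.025, 0, 0, 0, 0],
    [0, 0, -0.015, 0, 0, 0, 0],
    [0, 0, 0, 0, 0, 0, 0]
  ]
}}

```text
t: 16.25
eef_pos: [0.493, -0.046, 0.0585]
tool_rot: [-0.002, 0.785, 0.62, -0.001]
contact_force: [-0.7, -0.1, 0.6]
gripper_width: 0.003
grasp_force: 0.0
```

>>> {"api": "jog_arm", "payload": {
  "deltas": [
    [0.0019, 0.0078, 0, 0, 0, 0, 0],
    [0.0019, 0.0078, 0, 0, 0, 0, 0],
    [0.0019, 0.0078, 0, 0, 0, 0, 0],
    [0.0019, 0.0078, 0, 0, 0, 0, 0],
    [0.0019, 0.0078, 0, 0, 0, 0, 0],
    [0.0019, 0.0078, 0, 0, 0, 0, 0]
  ]
}}

```text
t: 16.85
eef_pos: [0.5026, -0.002, 0.0599]
tool_rot: [-0.0, 0.785, 0.619, -0.003]
contact_force: [-5.0, -3.7, 0.5]
gripper_width: -0.002
grasp_force: 2.4
```

>>> {"api": "jog_arm", "payload": {
  "deltas": [
    [0.0019, 0.0078, 0, 0, 0, 0, 0],
    [0.0019, 0.0078, 0, 0, 0, 0, 0],
    [0.0012, 0.0049, 0, 0, 0, 0, 0],
    [0, 0, 0, 0, 0, 0, 0],
    [0, 0, 0, 0, 0, 0, 0],
    [0, 0, 0, 0, 0, 0, 0],
    [0, 0, 0, 0, 0, 0, 0],
    [0, 0, 0, 0, 0, 0, 0]
  ]
}}

```text
t: 17.65
eef_pos: [0.5104, 0.0195, 0.0603]
tool_rot: [0.0, 0.785, 0.619, -0.0]
contact_force: [-0.1, 0.8, 0.4]
gripper_width: 0.001
grasp_force: 0.0
```

>>> {"api": "jog_arm", "payload": {
  "deltas": [
    [-0.002, -0.01, 0, 0, 0, 0, 0],
    [0, 0, 0.03, 0, 0, 0, 0],
    [0, 0, 0.04, 0, 0, 0, 0],
    [0, 0, 0.04, 0, 0, 0, 0],
    [0, -0.04, 0.02, 0, 0, 0, 0],
    [0, -0.04, 0, 0, 0, 0, 0],
    [0, -0.04, 0, 0, 0, 0, 0],
    [0, 0, 0, 0, 0, 0, 0],
    [0, 0, 0, 0, 0, 0, 0]
  ]
}}

```text
t: 18.55
eef_pos: [0.5078, -0.1118, 0.1901]
tool_rot: [-0.0, 0.786, 0.618, -0.0]
contact_force: [1.3, 1.4, -0.7]
gripper_width: 0.003
grasp_force: 0.0
```

```bash
python3 - <<'E'
from h import *
from station import bot
c=bot.read_camera("top"); s=bot.read_camera("side")
o=bot.get_obs(); print(o["t"],o["eef_pos"],o["contact_force"])
I=np.hstack([cv2.resize(c["img"][120:245,190:315,::-1],(400,400),interpolation=cv2.INTER_CUBIC),cv2.resize(s["img"][180:300,190:310,::-1],(400,400),interpolation=cv2.INTER_CUBIC)])
cv2.imwrite("pics/t5.png",I)
E
```

```text
18.65 [ 0.50820697 -0.10933837  0.19022125] [-0.02149655 -0.39819607 -0.4763173 ]
```

View pics/t5.png

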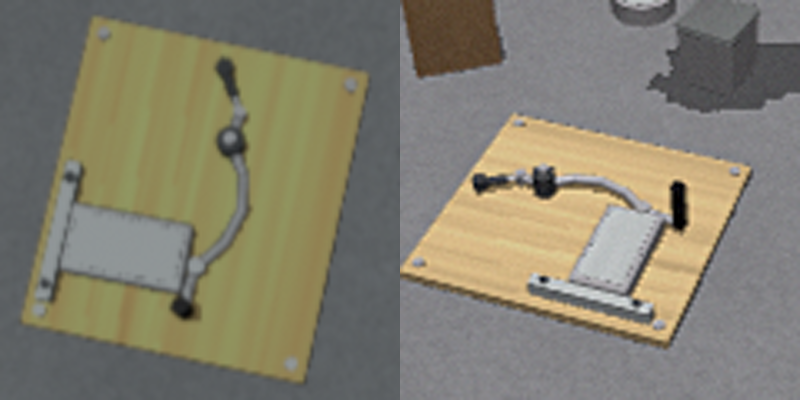

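The clip sprang forward: its roller presses the tin's end at (195,265), and the tin is still square on the fence. I'll let it settle briefly and hand in.

>>> {"api": "jog_arm", "payload": {
  "deltas": [
    [0, 0, 0, 0, 0, 0, 0],
    [0, 0, 0, 0, 0, 0, 0],
    [0, 0, 0, 0, 0, 0, 0],
    [0, 0, 0, 0, 0, 0, 0],
    [0, 0, 0, 0, 0, 0, 0],
    [0, 0, 0, 0, 0, 0, 0]
  ]
}}

```text
t: 19.25
eef_pos: [0.5084, -0.1101, 0.1903]
tool_rot: [-0.0, 0.785, 0.619, -0.0]
contact_force: [-0.7, 1.6, -0.4]
gripper_width: -0.006
grasp_force: 0.0
```

```bash
python3 -c "
from station import bot
print(bot.hand_in())"
```

```text
the job is handed in; nothing more can be done
None
```

The tin is flat and square against the middle of the fence with the released clip's roller on its other end; I handed the job in just after 19 s on the robot's clock, with the arm clear, and no verdict came back.

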